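# Scan the red carrier's label with the hand reader

### The job

Lift the hand-held label reader out of its bin (only its white head is free to grip there), lay it flat on the middle of the green mat and let go, then take it again by its orange handle. With it, aim the nose window squarely at the centre of the barcode label on the sloping front of the red carrier, the nose about 80 mm away from the label, and hold it steady there for two seconds. Then lay it flat on the middle of the green mat again and let go; never drop it, and leave the jar, the bottle and the bowl where they stand.

Things in the scene. Friction and masses are not known exactly. Their poses are not given: they have to be found in the camera images.
- bin: grey open plastic bin, fixed, 250 (x) x 170 (y) x 50 mm high, walls and floor 5 mm. Origin: centre of its underside. From x = -120 to -9 mm it is filled with dark foam 45 mm high, but for a slot 46 mm wide along x that holds the reader's handle: no finger fits beside it there. The +x half is open; the reader's head lies in it, 60 mm clear of either side wall
- mat: green plastic mat, fixed, 240 (x) x 220 (y) mm, 4 mm thick. Origin: centre of its underside.
- reader_center (a point): middle of the loose hand-held reader (0.18 kg), on its axis; x runs along it to the nose. A straight bar 170 mm long: white head, orange handle, black tail cap (last 20 mm, 36 x 36 mm in section). It lies level on head and cap, axis 18 mm above the support. It begins on the bin floor, nose to the bin's +x, its middle near x = -30 mm of the bin
- reader_head (a point): centre of the reader's white head, on its axis, 57.5 mm ahead of its middle. The head is 55 mm long, 36 x 36 mm in section (30 to 85 mm ahead of the middle), the window in its nose end
- reader_handle (a point): centre of the reader's orange handle, on its axis, 17.5 mm behind its middle. The handle is 95 mm long, 26 x 26 mm in section (65 mm behind to 30 mm ahead of the middle)
- reader_focus (a point): the reader's aiming point: on its axis 80 mm ahead of the nose, 165 mm ahead of the reader's middle (an empty point in the air)
- red_carrier: red instrument carrier, fixed, 170 mm wide (y), reaching from x = -102 to 80 mm, body 131 mm high, a carrying handle on top to 161 mm. Origin: centre of its underside. Its front (-x side) slopes back from 43 mm height upward; the label is on this slope.
- red_label: white barcode label with black bars, 42 (x, up the slope) x 64 (y) mm, on the red carrier's sloping front. Origin: centre of the label, 85 mm above the table and 60 mm in front (-x) of the carrier's origin. Its z axis is the outward normal of the label, 45 degrees above level, towards the carrier's front.
- blue_carrier: blue instrument carrier of the same shape, fixed, not to be scanned; the two swap places at random
- jar: clear jar with steel lid, 64 mm across, 75 mm high, bystander; origin: centre of its underside
- bottle: amber bottle, 54 mm across, 130 mm high, bystander; origin: centre of its underside
- bowl: small steel bowl, 90 mm across, 40 mm high, bystander; origin: centre of its underside
Mind the look-alikes: they are no part of the job. Of the things that look like the part that bears reader_center, the smaller one is meant.

How it is judged:
On the way, in this order (a step that is already met when the one before it is completed fails the run):
1. the reader is lifted clear of the bin (its middle more than 100 mm above the table) (height (world z) of reader_center above 0.1 m), for 0.1 s.
2. the reader lies flat and released on the mat, its middle within 70 mm of the mat's centre (horizontal distance between reader_center and mat below 0.07 m and height (world z) of reader_center below 0.032 m and angle between reader_center's own x axis and vertical between 1.45 and 1.69 rad and contact force between reader and the fingers below 0.05 N and linear speed of reader below 0.03 m/s), for 0.2 s.
3. held by its handle, aiming point within 25 mm of the red label's centre, axis within 0.4 rad of the label's normal, under 0.03 m/s and 0.2 rad/s, for 1.5 s (distance between reader_focus and red_label below 0.025 m and angle between the x axis of reader and the z axis of red_label, either way round below 0.4 rad and x of the grasp point in the frame of reader between -0.07 and 0.035 m and contact force between reader and the fingers above 0.5 N and linear speed of reader below 0.03 m/s and angular speed of reader below 0.2 rad/s), for 1.5 s.
At the end, for the whole second after the job is handed in: the reader lies flat (within about 0.12 rad) and at rest on the green mat, its middle within 70 mm (level) of the mat's centre, released (all of step 2); the robot touches nothing.
It fails at once if the reader is dropped: no finger touches it while its middle is more than 70 mm above the table (height (world z) of reader_center above 0.07 m and contact force between reader and the fingers below 0.01 N).
It fails at once if the glass jar is moved by more than 30 mm or tipped (distance of jar from where it was at the start of the episode above 0.03 m or angle between jar's own z axis and vertical above 0.5 rad).
It fails at once if the amber bottle is moved by more than 30 mm or tipped (distance of bottle from where it was at the start of the episode above 0.03 m or angle between bottle's own z axis and vertical above 0.5 rad).
It fails at once if the steel bowl is moved by more than 30 mm or tipped (distance of bowl from where it was at the start of the episode above 0.03 m or angle between bowl's own z axis and vertical above 0.5 rad).
It also fails if it takes over 72 s, if anything falls off the work surface, if the arm or the gripper's body presses on something with over 40 N, if the wrist force passes 120 N, or if a joint passes its speed limit or range.

### The arm

A 6-joint arm with a two-finger parallel gripper is mounted at the origin on the work surface. World frame = base frame: x ahead of the robot, y to its left, z up, the work surface at z = 0. Lengths are in m, angles in rad, forces in N, time in s.
With the tool pointing down it reaches from about 0.35 to 0.95 m from the base axis. Payload 17.4 kg.
Tool frame: the origin (TCP) lies on the centre line of the jaws, within the pads' length; the fingertips stand 19 mm ahead of it and the grasp point (between the pads) is the TCP (tips_ahead is the distance from the TCP to the fingertips, in m); z points along the fingers, y is the line along which they close (so a half turn about z gives the same grasp; the last joint's range is limited). The gripper opens to 93 mm and grips with 3 to 60 N. Pads are 15 mm wide; open, the fingers measure 128 mm over their backs; the gripper's body (75 mm by 188 mm) begins 65 mm behind the grasp point.
Start: joints at [1.179, 0.116, 1.442, -0, 1.584, -0.038], TCP at [0.234, 0.633, 0.238] pointing down, gripper open.
Joint ranges: [-2.83, 2.83], [-0.83, 2.19], [0.07, 2.5], [-1.14, 4.28], [0.01, 3], [-2.97, 2.97]. Speed limits (rad/s): [1.89, 1.89, 2.22, 3.14, 3.14, 3.14].

### API

Orientations are given as [roll, pitch, yaw] about the fixed x, y, z axes, in that order (R = Rz(yaw) Ry(pitch) Rx(roll)).
In Python, from workcell import state, capture, camera_model, job_done, boxes_of, masks_of, tips_ahead gives the robot as it stands.
- The arm moves only by the tool send_rows, never from a script. Its argument "moves" is one flat list of numbers, 4 for each row, row after row: the shift along the tool's x, y, z in mm, then the turn about the tool's z in degrees. A call has 1 to 10 rows; each row shifts and turns the commanded pose from where the row before left it, along the tool's axes as they then stand; what a row does not reach is not made up. A row lasts 1/8 s, in which the tool goes at most 62.5 mm and 10.7 degrees, less where a joint would pass 70% of its speed; a pose out of reach is approached as far as the arm can. A call is refused whole if a number of a shift passes 62.5 or a number of a turn 10.7, either way. A call with a gripper value outside its range is refused whole. "claw" is the finger opening in mm, from 0 to 93, set as the call begins (left out, the last holds). The fingers move at their own pace and stop on an object; the grip force is fixed at half the most. Time passes only in rows, so rows that do not move let the fingers close. It gives the time, the measured TCP pose, the force, the opening and the grip force at its end, in the units of the state.
- state(): the state, without advancing time (a new reading comes with each control period).
- capture(name): name is "scene" or "side" or "wrist"; returns (picture, depth): 420x560x3 uint8, blue, green, red; 420x560 float32, m along the optical axis (not along the pixel's ray), 0 where there is no reading.
- camera_model(name): a dict with "vertical_fov" (degrees; the focal length in pixels is half the picture's height over the tangent of half this angle, whatever the lens; pixels are square), "cx", "cy" (the principal point, pixels), "R" (3x3) and "t" (3): a world point X has camera coordinates R X + t. Camera axes: x right, y down, z forward; pixel columns grow to the right and rows downward; lengths in m; the calibration is good to about 2 mm. A picture is of the moment at which its call begins: read the wrist's pose just before it. camera_model takes no time and is no camera call; for the wrist camera it gives the pose at the moment of the call.
- job_done(): hands the job in; it is judged then, once.
Trained networks look in the newest picture that a camera, given by its name, has taken for a name from the list of things; names that differ only in an ending like _2 or _b are one class to them, and where a whole thing is asked for, a point or a joint stands for the part that bears it (a point fixed in the world has none). Each returns a list of dicts, best first, with "conf" (0 to 1); they miss things now and then, are a little off and sometimes report something else, mostly with a low value. They report only what shows in the picture. A call takes as long as a camera call. They do not tell look-alikes from the thing itself.
- boxes_of(thing, camera): "point" ([column, row] as shares, 0 to 1, of the picture: columns of its width, rows of its height, amid what is visible of it).
- masks_of(thing, camera): "mask" (420x560 bool, what is visible of it) and "point" ([column, row] as shares, 0 to 1, of the picture: columns of its width, rows of its height, amid what is visible of it).
The state is a dict: "time_s": time; "joint_positions": joint angles; "qvel": joint speeds; "joint_torque": joint torques, N m; "ee_pos": TCP position; "ee_rot": TCP orientation; "ft_force": force on the tool from outside, world axes, zero at the start; "moment": the same for the moment, N m; "finger_gap": finger opening in m; "grasp_force": force on a finger pad.
Only numpy, scipy, OpenCV 4.12 (cv2) and the standard library are available. Lean on these libraries where they do the work, as an engineer would, in place of code of your own. Each camera call takes 0.05 s, during which the arm holds its last target. There are 200 camera calls.

## Working session

There is one attempt and no reset: what is moved stays moved. The work goes in short steps, Python scripts to look and compute and a tool call to move; the robot and the scene stay as the last step left them, time stands still between calls to the robot, and variables do not carry over. Pictures are saved under pics/ and viewed, at most 10 in all, crops included, and the job is handed in when it is done.

Besides the shell and the picture viewer there is one more tool, called after "Call:" by a JSON object that holds its "method" and its "body". send_rows: Moves the arm, as the interface text tells. Its arguments: {"type":"object","properties":{"moves":{"type":"array"},"claw":{"type":"number"}},"required":["moves"]}

```bash
mkdir -p pics; ls; cat > h.py <<'E'
import numpy as np, cv2
from workcell import *
from scipy.spatial.transform import Rotation as Ro
def cloud(d,m):
    f=210/np.tan(np.radians(m["vertical_fov"])/2)
    v,u=np.mgrid[0:420,0:560]
    P=np.stack([(u-m["cx"])/f*d,(v-m["cy"])/f*d,d],-1)
    return (P-np.array(m["t"]))@np.array(m["R"])
E
python3 - <<'E'
from h import *
ims=[]
for c in("scene","side"):
    p,d=capture(c);W=cloud(d,camera_model(c));ims.append(p.copy())
    np.savez(f"{c}.npz",p=p,W=W,d=d)
    for t in("bin","mat","reader_center","red_carrier","blue_carrier","red_label","jar","bottle","bowl"):
        for o in masks_of(t,c)[:4]:
            k=o["mask"]&(d>0); 
            if k.sum()<5: continue
            w=W[k]; print(c,t,round(o["conf"],2),np.round(np.array(o["point"])*[560,420]),k.sum(),np.round(np.median(w,0),3),np.round(np.percentile(w,3,0),3),np.round(np.percentile(w,97,0),3))
cv2.imwrite("pics/a.png",ims[0]);cv2.imwrite("pics/b.png",ims[1])
print(state()["time_s"], tips_ahead if not callable(tips_ahead) else tips_ahead())
E
```

```text
pics
scene bin 0.69 [235. 192.] 2689 [ 0.408 -0.304  0.037] [ 0.294 -0.386  0.003] [ 0.541 -0.215  0.049]
scene mat 0.98 [448. 247.] 4745 [0.425 0.293 0.002] [ 0.294  0.186 -0.001] [0.525 0.394 0.005]
scene reader_center 0.79 [240. 195.] 460 [ 0.432 -0.301  0.035] [ 0.315 -0.321  0.011] [ 0.475 -0.286  0.042]
scene reader_center 0.79 [155. 193.] 1386 [ 0.5   -0.537  0.033] [ 0.405 -0.601  0.001] [ 0.598 -0.475  0.048]
scene red_carrier 0.93 [227. 256.] 6273 [ 0.778 -0.173  0.104] [ 0.681 -0.256  0.008] [ 0.808 -0.099  0.154]
scene red_carrier 0.63 [242. 194.] 500 [ 0.43  -0.301  0.035] [ 0.316 -0.329  0.01 ] [ 0.475 -0.285  0.042]
scene blue_carrier 0.56 [412. 315.] 8839 [0.823 0.213 0.113] [0.729 0.131 0.008] [0.832 0.291 0.155]
scene jar 0.76 [332. 240.] 749 [0.587 0.008 0.051] [ 0.549 -0.019  0.005] [0.597 0.031 0.075]
scene bottle 0.69 [310. 271.] 1111 [ 0.721 -0.002  0.067] [ 0.701 -0.027  0.007] [0.73  0.02  0.128]
scene bowl 0.7 [333. 215.] 498 [ 0.419 -0.024  0.027] [ 0.401 -0.057  0.006] [0.481 0.019 0.04 ]
side bin 0.89 [239. 273.] 3983 [ 0.407 -0.322  0.034] [ 0.294 -0.396
[... 563 characters left out ...]
_carrier 0.7 [320. 188.] 215 [ 0.693 -0.018  0.091] [ 0.673 -0.032  0.055] [0.715 0.    0.129]
side blue_carrier 0.61 [320. 165.] 2417 [0.736 0.134 0.086] [0.646 0.115 0.01 ] [0.821 0.274 0.134]
side red_label 0.49 [320. 226.] 203 [ 0.652 -0.21   0.084] [ 0.635 -0.241  0.07 ] [ 0.668 -0.18   0.098]
side jar 0.89 [285. 203.] 425 [ 0.561 -0.02   0.049] [ 0.536 -0.032  0.007] [0.589 0.018 0.076]
side jar 0.73 [246. 267.] 612 [ 0.42  -0.314  0.035] [ 0.305 -0.327  0.007] [ 0.467 -0.284  0.043]
side bottle 0.62 [320. 188.] 229 [ 0.694 -0.017  0.092] [ 0.674 -0.032  0.052] [0.717 0.001 0.13 ]
side bowl 0.92 [244. 214.] 411 [ 0.44  -0.001  0.026] [ 0.403 -0.06   0.003] [0.478 0.023 0.04 ]
1.0 0.019
```

View pics/a.png

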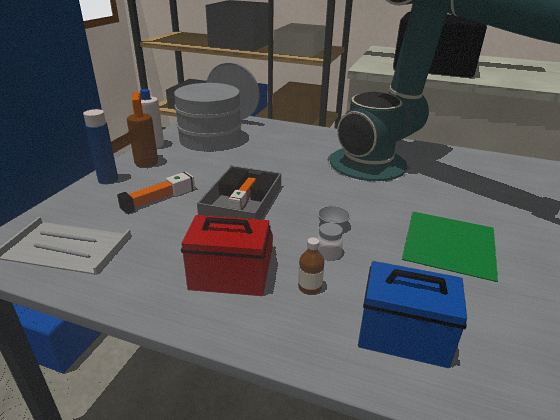

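View pics/b.png

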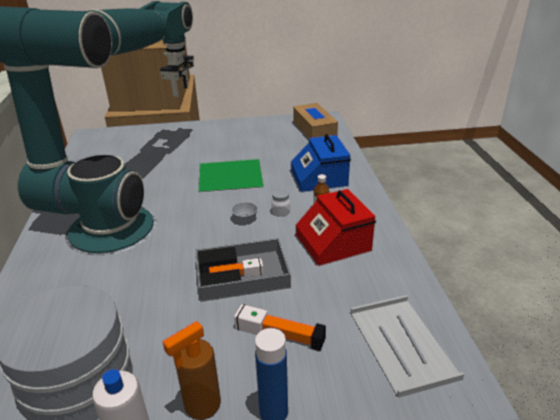

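The pictures show two candidates. The small orange and white reader lies in the bin, at scene (240,195) and side (244,266). A larger look-alike lies on the table, at scene (155,193) and side (278,328). By the description, the one in the bin is meant. The red carrier's label is at side (320,226), and the blue carrier stands further left of the robot.

```bash
python3 - <<'E'
from h import *
for c in("scene","side"):
    z=np.load(c+".npz");p,W,d=z["p"],z["W"],z["d"]
    h=cv2.cvtColor(p,cv2.COLOR_BGR2HSV);H,S,V=[h[...,i].astype(int) for i in range(3)]
    inb=(abs(W[...,0]-.42)<.16)&(abs(W[...,1]+.3)<.12)&(d>0)
    og=inb&(H>3)&(H<20)&(S>130)&(W[...,2]>.02)
    wh=inb&(S<60)&(V>150)&(W[...,2]>.03)&(W[...,2]<.047)&(abs(W[...,1]+.303)<.03)
    for n,k in(("orange",og),("white",wh)):
        if k.sum()>5:
            w=W[k];print(c,n,k.sum(),w.mean(0).round(4),w.min(0).round(3),w.max(0).round(3))
    t=W[og|wh];t=t[t[:,2]>.028];u=np.linalg.svd(t[:,:2]-t[:,:2].mean(0))[2][0];print("axis yaw",np.degrees(np.arctan2(u[1],u[0])))
    rim=inb&(W[...,2]>.046)&(W[...,2]<.056)&(S<60);print("bin rim",cv2.minAreaRect(W[rim][:,:2].astype(np.float32)*1000))
    mt=(H>45)&(H<75)&(S>120)&(W[...,0]<.6)&(abs(W[...,2])<.02)&(W[...,1]>.1);print("mat",cv2.minAreaRect(W[mt][:,:2].astype(np.float32)*1000))
    rc=(((H<6)|(H>174))&(S>150))&(W[...,1]>-.36)&(W[...,1]<-.05)&(W[...,0]>.55)&(W[...,2]>.01);w=W[rc]
    print("red",w.min(0).round(3),w.max(0).round(3),cv2.minAreaRect(w[:,:2].astype(np.float32)*1000))
    if c=="side":
        k=(abs(W[...,0]-.652)<.04)&(abs(W[...,1]+.21)<.06)&(W[...,2]>.05)&(W[...,2]<.115)
        w=W[k];v=np.linalg.svd(w-w.mean(0))[2][2];print("normal",v,np.degrees(np.arctan2(v[1],v[0])))
        k&=S<90;q=W[k];m=k.astype(np.uint8)
        n,l,s,ce=cv2.connectedComponentsWithStats(cv2.morphologyEx(m,cv2.MORPH_CLOSE,np.ones((3,3))));i=1+s[1:,4].argmax();q=W[(l==i)]
        print("label",q.mean(0),q.min(0),q.max(0),(q.min(0)+q.max(0))/2)
cv2.imwrite("pics/c.png",cv2.resize(np.load("side.npz")["p"][190:350,180:400],None,fx=3.5,fy=3.5,interpolation=2))
E
```

```text
scene orange 145 [ 0.3673 -0.306   0.0333] [ 0.32  -0.332  0.021] [ 0.41  -0.293  0.037]
scene white 84 [ 0.4456 -0.303   0.0396] [ 0.419 -0.32   0.035] [ 0.473 -0.287  0.042]
axis yaw 2.60763181029992
bin rim ((413.23284912109375, -304.4173278808594), (258.9833068847656, 172.24928283691406), 3.7078282833099365)
mat ((406.3970947265625, 289.18316650390625), (218.83204650878906, 246.30169677734375), 89.04525756835938)
red [ 0.616 -0.282  0.01 ] [ 0.813 -0.094  0.161] ((714.817138671875, -193.63815307617188), (161.24867248535156, 168.40084838867188), 14.56440544128418)
side orange 272 [ 0.3677 -0.3067  0.0346] [ 0.319 -0.34   0.02 ] [ 0.416 -0.274  0.049]
side white 139 [ 0.442  -0.3059  0.0399] [ 0.416 -0.324  0.034] [ 0.471 -0.283  0.045]
axis yaw -178.13644810472843
bin rim ((411.19134521484375, -304.89874267578125), (249.39483642578125, 177.33477783203125), 3.9866836071014404)
mat ((404.3035888671875, 286.8778381347656), (234.5359649658203, 235.48255920410156), 88.91804504394531)
red [ 0.594 -0.305  0.01 ] [ 0.808 -0.097  0.163] ((700.7681884765625, -200.33932495117188), (186.8594512939453, 177.3406219482422), 13.798651695251465)
normal [ 0.68155357  0.17448029 -0.71066262] 14.359539391567498
label [ 0.65211161 -0.2161508   0.08951436] [ 0.40429166 -1.40594971  0.06892634] [ 0.67578935 -0.17357786  0.94093384] [ 0.54004051 -0.78976378  0.50493009]
```

View pics/c.png

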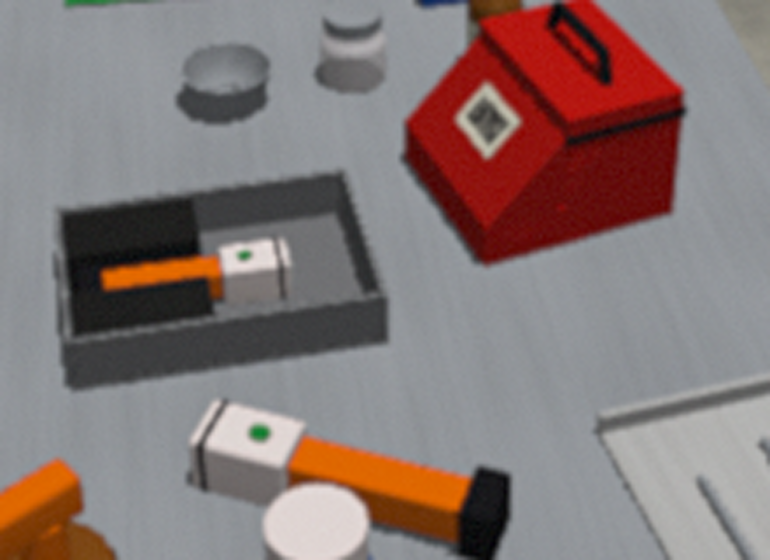

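The crop confirms the choice: the small reader sits in the bin with its handle in the foam slot and its white head free, nose towards +x. The larger one lies loose in front. The tool can't tilt here, so I'll pivot the reader in the grip by pressing its tail cap down on the rear top edge of the red carrier.

```bash
cat >> h.py <<'E'
def plan(x,y,z,yaw=None):
    s=state();R=Ro.from_euler("xyz",s["ee_rot"]).as_matrix()
    d=R.T@(np.array([x,y,z])-s["ee_pos"])*1000
    print("t",s["time_s"],"pos",np.round(s["ee_pos"],4),"toolx az",np.degrees(np.arctan2(R[1,0],R[0,0])).round(2),"z",R[:,2].round(3),"gap",s["finger_gap"],"F",np.round(s["grasp_force"],2))
    print("delta mm",d.round(1))
    if yaw is not None:
        a=np.degrees(np.arctan2(R[1,0],R[0,0])); print("turn deg",-((yaw-a+90)%180-90))
E
python3 -c "
from h import *
plan(.443,-.304,.2,3.8);print(state()['joint_positions'],state()['ee_rot'])"
```

```text
t 1.0 pos [0.2339 0.6332 0.2377] toolx az 159.73 z [ 0. -0. -1.] gap 0.09308725557582 F 0.0
delta mm [-520.9 -806.7   37.7]
turn deg -24.072739359279154
[ 1.17917046e+00  1.15989197e-01  1.44160227e+00 -1.44921954e-05
  1.58401138e+00 -3.78000049e-02] [-3.14158192e+00  1.40954371e-05  2.78776660e+00]
```

Call:
{"method": "send_rows", "body": {"moves": [-29, -45, 1, 0, -29, -45, 1, 0, -29, -45, 1, 0, -29, -45, 1, 0, -29, -45, 1, 0, -29, -45, 1, 0, -29, -45, 1, 0, -29, -45, 1, 0, -29, -45, 1, 0], "claw": 75}}

```text
time_s: 2.12
ee_pos: [0.3383, 0.1613, 0.2289]
ee_rot: [3.141, 0.001, 2.788]
ft_force: [1.1, -0.4, 0.6]
finger_gap: 0.0751
grasp_force: 0.0
```

Call:
{"method": "send_rows", "body": {"moves": [-29, -45, 2, 0, -29, -45, 2, 0, -29, -45, 2, 0, -29, -45, 2, 0, -29, -45, 2, 0, -29, -45, 2, 0, -29, -45, 2, 0, -29, -45, 2, 0, -28, -42, 2, -8, 0, 0, 5, -8]}}

```text
time_s: 3.38
ee_pos: [0.4431, -0.307, 0.205]
ee_rot: [3.141, -0.001, 3.069]
ft_force: [-1.0, -0.6, -0.5]
finger_gap: 0.0752
grasp_force: 0.0
```

Call:
{"method": "send_rows", "body": {"moves": [0, 0, 0, -8, 0, 0, 0, 0, 0, 0, 0, 0]}}

```text
time_s: 3.75
ee_pos: [0.443, -0.3043, 0.2058]
ee_rot: [-3.141, 0.0, -3.08]
ft_force: [-0.5, -1.0, 0.3]
finger_gap: 0.0745
grasp_force: 0.0
```

```bash
python3 - <<'E'
from h import *
m=camera_model("wrist");p,d=capture("wrist");W=cloud(d,m)
h=cv2.cvtColor(p,cv2.COLOR_BGR2HSV);H,S,V=[h[...,i].astype(int) for i in range(3)]
near=(abs(W[...,0]-.42)<.13)&(abs(W[...,1]+.304)<.05)&(d>0)
og=near&(H>3)&(H<20)&(S>130)&(W[...,2]>.03)
wh=near&(S<60)&(V>130)&(W[...,2]>.034)&(W[...,2]<.047)
for k in(og,wh):
    print(k.sum(), [cv2.minAreaRect(W[k][:,:2].astype(np.float32)*1000)] if k.sum()>5 else "", W[k][:,2].mean() if k.any() else "")
plan(.443,-.304,.031,3.8)
cv2.imwrite("pics/d.png",p)
E
```

```text
5748 [((367.839111328125, -302.3719482421875), (146.28701782226562, 96.35308074951172), 0.19566494226455688)] 0.18378731566285011
652 [((448.2076110839844, -302.1783752441406), (46.6016731262207, 35.080806732177734), 2.672619104385376)] 0.0406202518875581
t 3.8 pos [ 0.443  -0.3042  0.2058] toolx az -176.41 z [ 0. -0. -1.] gap 0.075425848163865 F 0.0
delta mm [1.000e-01 2.000e-01 1.748e+02]
turn deg -0.20950401789355055
```

View pics/d.png

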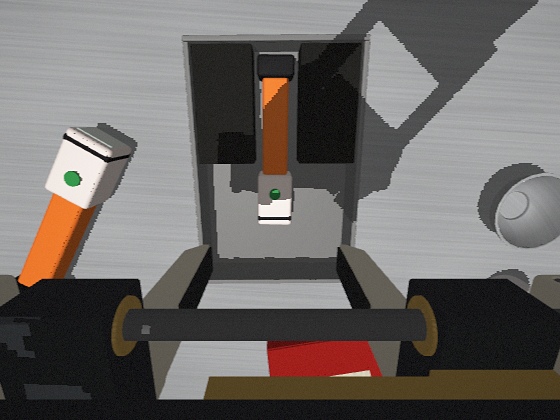

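The wrist view shows the reader's head at (275,197), square in the bin and centred between the fingers. I'll descend and grip.

Call:
{"method": "send_rows", "body": {"moves": [-3, -2, 40, 0, 0, 0, 40, 0, 0, 0, 35, 0, 0, 0, 30, 0, 0, 0, 20, 0, 0, 0, 10, 0, 0, 0, 0, 0]}}

```text
time_s: 4.68
ee_pos: [0.4462, -0.3061, 0.0307]
ee_rot: [3.141, -0.0, -3.077]
ft_force: [-0.4, 0.4, 0.7]
finger_gap: 0.0747
grasp_force: 0.0
```

Call:
{"method": "send_rows", "body": {"moves": [0, 0, 0, 0, 0, 0, 0, 0, 0, 0, 0, 0, 0, 0, 0, 0, 0, 0, 0, 0], "claw": 0}}

```text
time_s: 5.3
ee_pos: [0.4462, -0.3061, 0.0308]
ee_rot: [3.142, 0.0, -3.076]
ft_force: [-0.1, 1.4, 1.9]
finger_gap: 0.0364
grasp_force: 29.9
```

Call:
{"method": "send_rows", "body": {"moves": [0, 0, -10, 0, 0, 0, -20, 0, 0, 0, -30, 0, 0, 0, -40, 0, 0, 0, -40, 0, 0, 0, -20, 0, 0, 0, 0, 0]}}

```text
time_s: 6.18
ee_pos: [0.4464, -0.3064, 0.192]
ee_rot: [-3.14, 0.002, -3.076]
ft_force: [0.8, 0.2, -2.3]
finger_gap: 0.0358
grasp_force: 29.9
```

```bash
python3 - <<'E'
from h import *
p,d=capture("side");cv2.imwrite("pics/e.png",cv2.resize(p[150:330,150:390],None,fx=3,fy=3))
plan(.4625,.288,.19,3.8)
E
```

```text
t 6.225 pos [ 0.446  -0.3061  0.1902] toolx az -176.27 z [-0. -0. -1.] gap 0.03557883635653295 F 29.86
delta mm [-5.500e+01  5.918e+02  2.000e-01]
turn deg -0.07426713636607474
```

View pics/e.png

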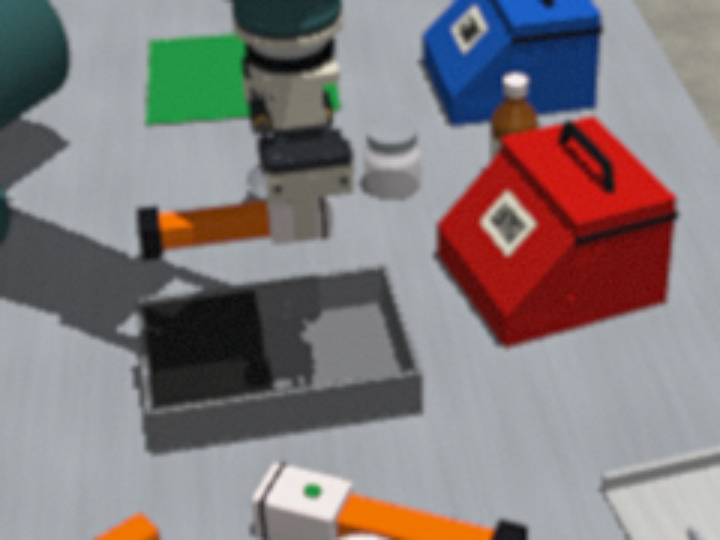

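The reader is held level by its head, above the bin. Next stop is the mat.

Call:
{"method": "send_rows", "body": {"moves": [-3, 25, 0, 0, -6, 50, 0, 0, -6, 50, 0, 0, -6, 50, 0, 0, -6, 50, 0, 0, -6, 50, 0, 0, -6, 50, 0, 0, -6, 50, 0, 0, -6, 50, 0, 0, -4, 50, 0, 0]}}

```text
time_s: 7.48
ee_pos: [0.4694, 0.173, 0.1886]
ee_rot: [-3.141, -0.002, -3.076]
ft_force: [-0.0, -0.1, -2.1]
finger_gap: 0.0359
grasp_force: 29.9
```

Call:
{"method": "send_rows", "body": {"moves": [0, 50, 0, 0, 0, 45, 0, 0, 0, 22, 20, 0, 0, 0, 40, 0, 0, 0, 40, 0, 0, 0, 30, 0, 0, 0, 15, 0, 0, 0, 7, 0, 0, 0, 3, 0, 0, 0, 2, 0]}}

```text
time_s: 8.72
ee_pos: [0.4629, 0.2884, 0.0343]
ee_rot: [3.141, 0.001, -3.077]
ft_force: [1.2, 0.0, -1.4]
finger_gap: 0.0359
grasp_force: 29.9
```

Call:
{"method": "send_rows", "body": {"moves": [0, 0, 0, 0, 0, 0, 0, 0]}}

```text
time_s: 8.98
ee_pos: [0.4627, 0.2883, 0.0341]
ee_rot: [3.141, 0.001, -3.076]
ft_force: [0.1, -0.6, -2.0]
finger_gap: 0.0361
grasp_force: 29.9
```

Down about 4 mm further until contact, then release. After that I'll rise and move over the handle (about 78 mm towards the tail).

Call:
{"method": "send_rows", "body": {"moves": [0, 0, 2, 0, 0, 0, 2, 0, 0, 0, 0, 0]}}

```text
time_s: 9.35
ee_pos: [0.4626, 0.2882, 0.0298]
ee_rot: [3.142, 0.0, -3.077]
ft_force: [-1.4, -0.1, 1.3]
finger_gap: 0.0361
grasp_force: 29.9
```

Call:
{"method": "send_rows", "body": {"moves": [0, 0, 0, 0, 0, 0, 0, 0, 0, 0, 0, 0, 0, 0, 0, 0, 0, 0, 0, 0, 0, 0, 0, 0], "claw": 75}}

```text
time_s: 10.1
ee_pos: [0.4625, 0.2882, 0.0296]
ee_rot: [-3.142, -0.0, -3.077]
ft_force: [-0.0, -0.3, -0.6]
finger_gap: 0.0749
grasp_force: 0.0
```

Call:
{"method": "send_rows", "body": {"moves": [0, 0, -20, 0, 0, 0, -40, 0, 0, 0, -40, 0, 0, 0, -40, 0, 0, 0, -10, 0, 0, 0, 0, 0]}}

```text
time_s: 10.85
ee_pos: [0.4626, 0.2882, 0.1805]
ee_rot: [3.141, 0.001, -3.077]
ft_force: [0.6, 0.4, -0.1]
finger_gap: 0.075
grasp_force: 0.0
```

```bash
python3 - <<'E'
from h import *
m=camera_model("wrist");p,d=capture("wrist");W=cloud(d,m)
h=cv2.cvtColor(p,cv2.COLOR_BGR2HSV);H,S,V=[h[...,i].astype(int) for i in range(3)]
near=(abs(W[...,0]-.405)<.13)&(abs(W[...,1]-.288)<.1)&(W[...,2]<.06)&(d>0)
og=near&(H>3)&(H<20)&(S>130)&(W[...,2]>.027)
wh=near&(S<60)&(V>130)&(W[...,2]>.03)
for k in(og,wh): print(k.sum(),cv2.minAreaRect(W[k][:,:2].astype(np.float32)*1000),W[k][:,2].mean())
gm=(H>45)&(H<75)&(S>120)&(abs(W[...,2])<.02); print("mat",W[gm].min(0),W[gm].max(0))
cv2.imwrite("pics/f.png",p)
plan(.385,.288,.03,3.8)
E
```

```text
2846 ((384.6939697265625, 286.74224853515625), (94.78387451171875, 28.76177215576172), 3.1596250534057617) 0.034516400924275464
431 ((475.5098571777344, 289.5930480957031), (21.98402214050293, 34.62142562866211), 4.057442665100098) 0.03966113615202653
mat [ 0.28320975  0.17964103 -0.0010501 ] [0.52517965 0.40109462 0.01996484]
t 10.9 pos [0.4623 0.2881 0.1793] toolx az -176.27 z [-0. -0. -1.] gap 0.0749278560259242 F 0.0
delta mm [ 77.1   5.  149.3]
turn deg -0.07124424982953315
```

View pics/f.png

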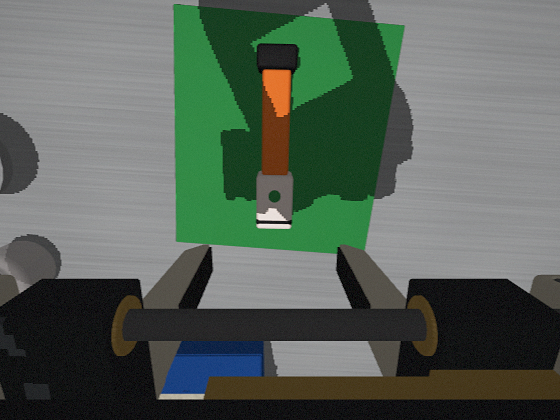

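The wrist view shows the reader lying flat on the middle of the mat, released, with the handle at (275,120). I'll now take it by the handle.

Call:
{"method": "send_rows", "body": {"moves": [40, 2, 0, 0, 40, 2, 0, 0, 0, 0, 40, 0, 0, 0, 40, 0, 0, 0, 40, 0, 0, 0, 20, 0, 0, 0, 12, 0, 0, 0, 0, 0, 0, 0, 0, 0]}}

```text
time_s: 12.02
ee_pos: [0.3827, 0.2872, 0.0284]
ee_rot: [3.141, 0.001, -3.077]
ft_force: [0.7, -0.6, -0.3]
finger_gap: 0.0748
grasp_force: 0.0
```

Call:
{"method": "send_rows", "body": {"moves": [0, 0, 0, 0, 0, 0, 0, 0, 0, 0, 0, 0, 0, 0, 0, 0, 0, 0, 0, 0], "claw": 0}}

```text
time_s: 12.65
ee_pos: [0.3824, 0.2869, 0.0276]
ee_rot: [-3.142, -0.0, -3.076]
ft_force: [-0.3, -0.8, 0.6]
finger_gap: 0.0298
grasp_force: 0.6
```

Call:
{"method": "send_rows", "body": {"moves": [0, 0, -10, 0, 0, 0, -30, 0, 0, 0, -50, 0, 0, 0, -50, 0, 0, 0, -50, 0, 0, 0, -40, 0, 0, 0, 0, 0]}}

```text
time_s: 13.52
ee_pos: [0.3829, 0.2874, 0.2614]
ee_rot: [3.139, 0.004, -3.076]
ft_force: [-0.1, -0.3, -3.0]
finger_gap: 0.026
grasp_force: 29.8
```

```bash
python3 - <<'E'
from h import *
# rear-edge pivot spot: carrier origin + (80+50) along its x
o=np.array([.652,-.210])+.06*np.array([np.cos(np.radians(14)),np.sin(np.radians(14))])
g=o+.130*np.array([np.cos(np.radians(14)),np.sin(np.radians(14))]);print(o,g)
plan(*g,.25,14)
z=np.load("scene.npz");W=z["W"].reshape(-1,3)
k=(abs(W[:,2]-.131)<.004)&(abs(W[:,1]+.2)<.12)&(abs(W[:,0]-.74)<.12)
print("roof",k.sum(),cv2.minAreaRect(W[k][:,:2].astype(np.float32)*1000), cv2.boxPoints(cv2.minAreaRect(W[k][:,:2].astype(np.float32)*1000)))
E
```

```text
[ 0.71021774 -0.19548469] [ 0.83635619 -0.16403484]
t 13.525 pos [0.3829 0.2874 0.2614] toolx az -176.27 z [ 0.004  0.003 -1.   ] gap 0.026040667421099648 F 29.83
delta mm [-423.  -480.    11.9]
turn deg -10.267185343466679
roof 2030 ((737.2803955078125, -188.6812286376953), (112.39633178710938, 169.36724853515625), 14.808493614196777) [[ 661.3046   -121.173965]
 [ 704.5931   -284.91577 ]
 [ 813.25616  -256.18848 ]
 [ 769.9677    -92.446686]]
```

Call:
{"method": "send_rows", "body": {"moves": [-14, -16, 0, 0, -33, -37, 0, 0, -33, -37, 0, 0, -33, -37, 0, 0, -33, -37, 0, 0, -33, -37, 0, 0, -33, -37, 0, 0, -33, -37, 0, 0, -33, -37, 0, 0, -33, -37, 0, 0]}}

```text
time_s: 14.78
ee_pos: [0.7161, -0.0423, 0.2563]
ee_rot: [3.141, -0.002, -3.077]
ft_force: [1.1, 1.0, -1.9]
finger_gap: 0.0258
grasp_force: 29.8
```

Call:
{"method": "send_rows", "body": {"moves": [-33, -37, 0, 0, -33, -37, 0, 0, -33, -37, 0, 0, -16, -20, 0, 0, 0, 0, 0, -5, 0, 0, 0, -5, 0, 0, 0, 0, 0, 0, 0, 0]}}

```text
time_s: 15.78
ee_pos: [0.8386, -0.1642, 0.257]
ee_rot: [3.141, -0.001, -2.904]
ft_force: [-0.2, 0.2, -1.5]
finger_gap: 0.0258
grasp_force: 29.8
```

```bash
python3 - <<'E'
from h import *
plan(.839,-.163,.16,14)
E
```

```text
t 15.775 pos [ 0.8386 -0.1642  0.257 ] toolx az -166.38 z [-0.001  0.    -1.   ] gap 0.0257719653910183 F 29.83
delta mm [-0.8  1.  97. ]
turn deg -0.3801612945472925
```

Call:
{"method": "send_rows", "body": {"moves": [0, 0, 30, 0, 0, 0, 40, 0, 0, 0, 25, 0, 0, 0, 8, 0, 0, 0, 6, 0, 0, 0, 6, 0, 0, 0, 6, 0, 0, 0, 0, 0]}}

```text
time_s: 16.77
ee_pos: [0.839, -0.1643, 0.1366]
ee_rot: [-3.141, 0.001, -2.902]
ft_force: [2.4, 1.7, 0.5]
finger_gap: 0.0258
grasp_force: 30.0
```

```bash
python3 - <<'E'
from h import *
p,d=capture("side");W=cloud(d,camera_model("side"));np.savez("s2.npz",p=p,W=W)
cv2.imwrite("pics/g.png",cv2.resize(p[120:290,270:470],None,fx=3.5,fy=3.5))
plan(.839,-.163,.12,14);print(state()["ft_force"])
E
```

```text
t 16.825 pos [ 0.8389 -0.1644  0.1367] toolx az -166.28 z [ 0. -0. -1.] gap 0.026100016549905243 F 30.0
delta mm [-0.5  1.3 16.7]
turn deg -0.2750566817070421
[ 1.39263722  0.50848002 -0.03759751]
```

View pics/g.png

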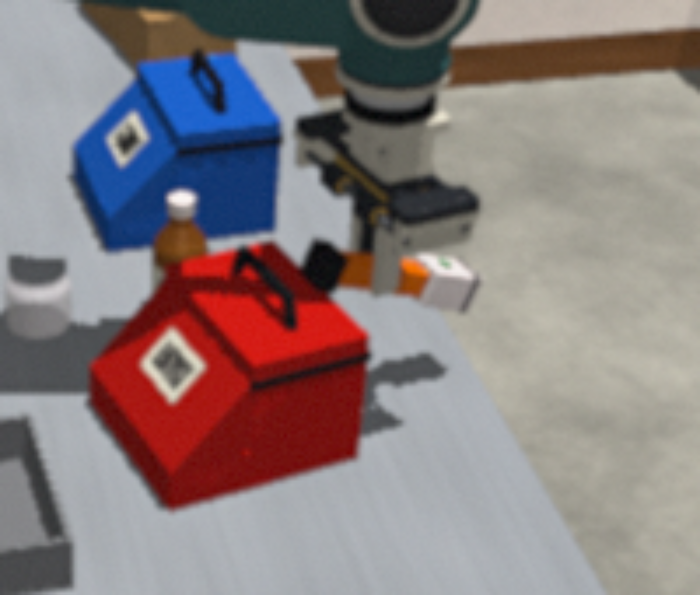

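It works: the tail cap (crop 322,265) rests on the red carrier's rear edge and the nose (470,290) is tipping down, with little force. I'll carry on down.

Call:
{"method": "send_rows", "body": {"moves": [0, 0, 6, 0, 0, 0, 6, 0, 0, 0, 6, 0, 0, 0, 5, 0, 0, 0, 0, 0]}}

```text
time_s: 17.45
ee_pos: [0.8386, -0.1643, 0.1127]
ee_rot: [3.141, -0.001, -2.902]
ft_force: [1.5, -0.0, -1.6]
finger_gap: 0.0259
grasp_force: 30.0
```

Call:
{"method": "send_rows", "body": {"moves": [0, 0, -10, 0, 0, 0, -40, 0, 0, 0, -40, 0, 0, 0, -40, 0, 0, 0, -30, 0, 0, 0, 0, 0]}}

```text
time_s: 18.2
ee_pos: [0.8391, -0.1644, 0.2771]
ee_rot: [-3.14, 0.004, -2.902]
ft_force: [1.0, -0.7, -1.8]
finger_gap: 0.0259
grasp_force: 30.0
```

```bash
cat >> h.py <<'E'
def axis_fit(c):
    p,d=capture(c);W=cloud(d,camera_model(c));s=state();T=np.array(s["ee_pos"])
    h=cv2.cvtColor(p,cv2.COLOR_BGR2HSV);H,S,V=[h[...,i].astype(int) for i in range(3)]
    n=(np.linalg.norm(W-T,axis=-1)<.14)&(d>0)
    og=n&(H>3)&(H<20)&(S>150)
    og=cv2.morphologyEx(og.astype(np.uint8),cv2.MORPH_OPEN,np.ones((2,2)))>0
    w=W[og];c0=w.mean(0);u=np.linalg.svd(w-c0)[2][0];u*=np.sign(u[0])
    q=(w-c0)@u
    print(c,"n",og.sum(),"orange mean-TCP",(c0-T).round(4),"dir",u.round(3),"pitch",np.degrees(np.arcsin(-u[2])).round(1),"az",np.degrees(np.arctan2(u[1],u[0])).round(1),"ext",q.min().round(3),q.max().round(3))
    return p
E
python3 - <<'E'
from h import *
p=axis_fit("side");axis_fit("scene")
plan(.8,-.2,.25,14)
cv2.imwrite("pics/i.png",cv2.resize(p[60:240,300:500],None,fx=3,fy=3))
E
```

```text
side n 127 orange mean-TCP [ 0.0008 -0.0123 -0.0019] dir [ 0.68   0.187 -0.709] pitch 45.2 az 15.4 ext -0.043 0.054
scene n 731 orange mean-TCP [ 0.0093  0.0032 -0.0053] dir [0.738 0.388 0.552] pitch -33.5 az 27.7 ext -0.43 0.753
t 18.3 pos [ 0.8386 -0.1643  0.2723] toolx az -166.28 z [-0.001  0.    -1.   ] gap 0.025752486442140066 F 30.0
delta mm [ 45.9 -25.5  22.3]
turn deg -0.27597591702954105
```

View pics/i.png

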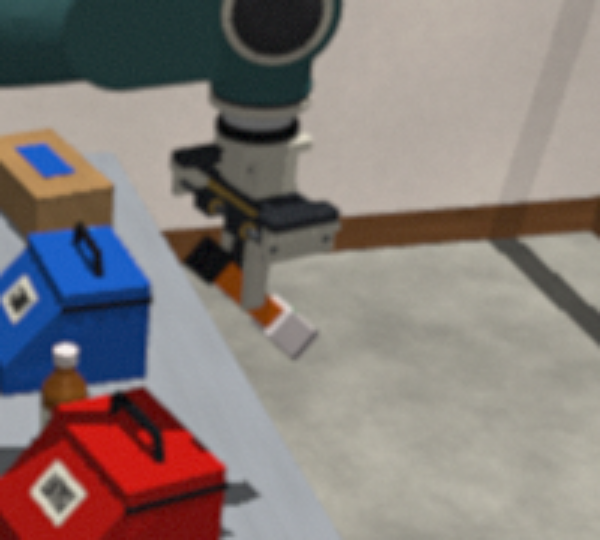

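The pitch is about 45°, so the axis matches the label normal. Now back over the carrier to the aiming pose, with the TCP at about (0.525, −0.241, 0.220).

Call:
{"method": "send_rows", "body": {"moves": [0, 0, -15, 0, 10, 0, -15, 0, 30, 0, 0, 0, 40, 0, 0, 0, 40, 0, 0, 0, 40, 0, 0, 0, 40, 0, 0, 0, 40, 0, 0, 0, 40, 0, 0, 0, 30, 0, 0, 0]}}

```text
time_s: 19.55
ee_pos: [0.5356, -0.2381, 0.3048]
ee_rot: [-3.14, 0.001, -2.902]
ft_force: [-0.4, 0.4, -1.8]
finger_gap: 0.0257
grasp_force: 30.0
```

Call:
{"method": "send_rows", "body": {"moves": [13, 0, 15, 0, 0, 0, 25, 0, 0, 0, 25, 0, 0, 0, 15, 0, 0, 0, 0, 0, 0, 0, 0, 0]}}

```text
time_s: 20.3
ee_pos: [0.5252, -0.2411, 0.2249]
ee_rot: [-3.141, 0.001, -2.902]
ft_force: [0.2, 0.7, -2.1]
finger_gap: 0.0257
grasp_force: 30.0
```

```bash
python3 - <<'E'
from h import *
p=axis_fit("side")
plan(.525,-.241,.220,14)
cv2.imwrite("pics/j.png",cv2.resize(p[110:300,200:400],None,fx=3,fy=3))
E
```

```text
side n 152 orange mean-TCP [ 0.0042 -0.0123 -0.0056] dir [ 0.652  0.246 -0.717] pitch 45.8 az 20.6 ext -0.087 0.05
t 20.35 pos [ 0.5252 -0.2411  0.2249] toolx az -166.27 z [ 0.001 -0.001 -1.   ] gap 0.02548033771733874 F 30.0
delta mm [0.2 0.2 4.9]
turn deg -0.26904272393937845
```

View pics/j.png

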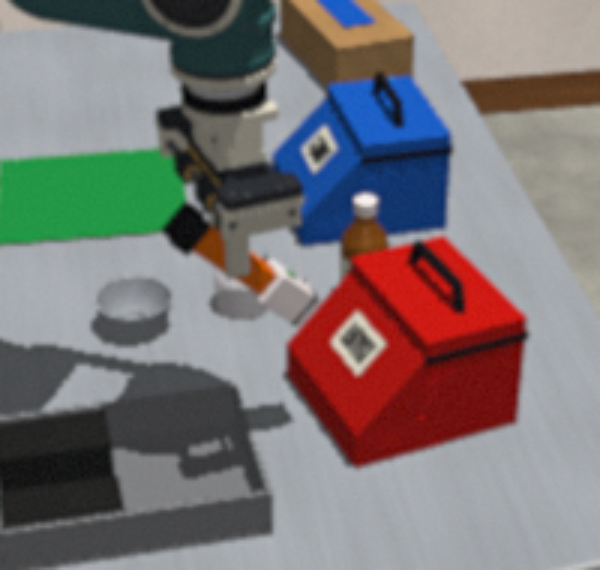

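The nose at crop (305,305) points along the normal at the red label (358,343). I'll come down the last 5 mm and hold.

Call:
{"method": "send_rows", "body": {"moves": [0, 0, 3, 0, 0, 0, 2, 0, 0, 0, 0, 0, 0, 0, 0, 0, 0, 0, 0, 0, 0, 0, 0, 0, 0, 0, 0, 0, 0, 0, 0, 0, 0, 0, 0, 0, 0, 0, 0, 0]}}

```text
time_s: 21.6
ee_pos: [0.525, -0.2409, 0.2187]
ee_rot: [-3.142, 0.0, -2.902]
ft_force: [0.3, -0.6, -2.3]
finger_gap: 0.0255
grasp_force: 30.0
```

Call:
{"method": "send_rows", "body": {"moves": [0, 0, 0, 0, 0, 0, 0, 0, 0, 0, 0, 0, 0, 0, 0, 0, 0, 0, 0, 0, 0, 0, 0, 0, 0, 0, 0, 0, 0, 0, 0, 0, 0, 0, 0, 0, 0, 0, 0, 0]}}

```text
time_s: 22.85
ee_pos: [0.525, -0.241, 0.2187]
ee_rot: [-3.142, 0.0, -2.902]
ft_force: [0.3, 0.1, -2.3]
finger_gap: 0.0259
grasp_force: 30.0
```

```bash
python3 - <<'E'
from h import *
# finer check: nose/head position from the side camera
p,d=capture("side");W=cloud(d,camera_model("side"))
h=cv2.cvtColor(p,cv2.COLOR_BGR2HSV);H,S,V=[h[...,i].astype(int) for i in range(3)]
T=np.array(state()["ee_pos"]);u=np.array([.686,.171,-.707]);D=W-T
k=(d>0)&(np.linalg.norm(D,axis=-1)<.15)&(S<70)&(V>110)&((D@u)>.05)&(W[...,2]<.19)&(W[...,2]>.08)
w=D[k];print(k.sum(),(w@u).min(),(w@u).max(),w.mean(0))
v=np.array([.686,.171,.707]);print("v range",np.percentile(w@v,[2,50,98]))
plan(.39,.288,.28,14)
E
```

```text
222 0.05023379636186457 0.10747978157586935 [ 0.05242666 -0.00180441 -0.05430176]
v range [-0.02301222 -0.00192305  0.0130064 ]
t 22.9 pos [ 0.525  -0.241   0.2186] toolx az -166.27 z [-0. -0. -1.] gap 0.025865967756788864 F 30.0
delta mm [  5.6 545.9 -61.4]
turn deg -0.27046378552188344
```

Held steady for over 2.4 s, with the focus computed at (0.651, −0.210, 0.084). Now back to the mat. There the nose will touch first, and I'll level the reader by descending while pulling back.

Call:
{"method": "send_rows", "body": {"moves": [15, 0, -30, 0, 0, 20, -30, 0, -5, 45, 0, 0, -5, 50, 0, 0, -5, 50, 0, 0, -5, 50, 0, 0, -5, 50, 0, 0, -5, 50, 0, 0, -5, 50, 0, 0, -5, 50, 0, 0]}}

```text
time_s: 24.15
ee_pos: [0.4502, 0.1697, 0.2789]
ee_rot: [3.142, 0.001, -2.902]
ft_force: [0.8, 1.1, -2.6]
finger_gap: 0.0258
grasp_force: 30.0
```

Call:
{"method": "send_rows", "body": {"moves": [-5, 50, 0, 0, -5, 50, 0, 0, -3, 31, 0, 0, 0, 0, 40, 0, 0, 0, 40, 0, 0, 0, 40, 0, 0, 0, 30, 0, 0, 0, 15, 0, 0, 0, 0, 0]}}

```text
time_s: 25.28
ee_pos: [0.4321, 0.2984, 0.1134]
ee_rot: [-3.141, -0.001, -2.902]
ft_force: [0.1, 0.2, -2.2]
finger_gap: 0.0258
grasp_force: 30.0
```

```bash
python3 - <<'E'
from h import *
axis_fit("side");axis_fit("scene")
plan(.428,.297,.1,14)
E
```

```text
side n 83 orange mean-TCP [ 0.0034 -0.0115 -0.0075] dir [ 0.686  0.197 -0.701] pitch 44.5 az 16.0 ext -0.045 0.05
scene n 409 orange mean-TCP [ 0.0103  0.0049 -0.0102] dir [ 0.895 -0.205  0.396] pitch -23.3 az -12.9 ext -0.308 0.029
t 25.375 pos [0.4328 0.2987 0.115 ] toolx az -166.27 z [ 0.001  0.001 -1.   ] gap 0.025590932236636745 F 30.0
delta mm [ 5.1 -0.6 15. ]
turn deg -0.2735933750915365
```

Call:
{"method": "send_rows", "body": {"moves": [0, 0, 10, 0, 2, 0, 8, 0, 9, 0, 8, 0, 8, 0, 8, 0, 7, 0, 8, 0, 6, 0, 8, 0, 5, 0, 8, 0, 4, 0, 8, 0, 3, 0, 6, 0, 0, 0, 0, 0]}}

```text
time_s: 26.62
ee_pos: [0.3892, 0.2879, 0.041]
ee_rot: [-3.141, -0.001, -2.902]
ft_force: [-0.0, 0.8, -2.0]
finger_gap: 0.0259
grasp_force: 30.0
```

```bash
python3 - <<'E'
from h import *
p=axis_fit("side")
plan(.385,.285,.028,14);print(state()["ft_force"])
E
```

```text
side n 150 orange mean-TCP [ 0.0069 -0.0068 -0.0053] dir [ 0.938  0.274 -0.213] pitch 12.3 az 16.3 ext -0.046 0.051
t 26.675 pos [0.3893 0.2879 0.0413] toolx az -166.27 z [-0.001 -0.    -1.   ] gap 0.025598656910509766 F 30.0
delta mm [ 4.8 -1.8 13.3]
turn deg -0.27342581718698966
[ 0.33100549  0.71720046 -1.90416608]
```

Call:
{"method": "send_rows", "body": {"moves": [2, 0, 4, 0, 2, 0, 4, 0, 1, 0, 3, 0, 0, 0, 2, 0, 0, 0, 1, 0, 0, 0, 0, 0]}}

```text
time_s: 27.42
ee_pos: [0.3845, 0.2868, 0.0275]
ee_rot: [-3.142, -0.001, -2.902]
ft_force: [-1.2, 0.0, 0.2]
finger_gap: 0.0255
grasp_force: 30.0
```

Call:
{"method": "send_rows", "body": {"moves": [0, 0, 0, 0, 0, 0, 0, 0, 0, 0, 0, 0, 0, 0, 0, 0, 0, 0, 0, 0, 0, 0, 0, 0], "claw": 75}}

```text
time_s: 28.18
ee_pos: [0.3847, 0.2868, 0.0276]
ee_rot: [-3.142, -0.0, -2.902]
ft_force: [-0.8, 0.2, -0.4]
finger_gap: 0.0746
grasp_force: 0.0
```

Call:
{"method": "send_rows", "body": {"moves": [0, 0, -20, 0, 0, 0, -40, 0, 0, 0, -40, 0, 0, 0, -50, 0, -40, 0, -20, 0, -40, 0, 0, 0, 0, 0, 0, 0]}}

```text
time_s: 29.05
ee_pos: [0.4639, 0.3059, 0.197]
ee_rot: [-3.141, -0.001, -2.903]
ft_force: [-0.8, -0.6, -0.7]
finger_gap: 0.0754
grasp_force: 0.0
```

```bash
python3 - <<'E'
from h import *
m=camera_model("wrist");p,d=capture("wrist");W=cloud(d,m)
h=cv2.cvtColor(p,cv2.COLOR_BGR2HSV);H,S,V=[h[...,i].astype(int) for i in range(3)]
near=(abs(W[...,0]-.405)<.14)&(abs(W[...,1]-.288)<.1)&(W[...,2]<.06)&(d>0)
og=near&(H>3)&(H<20)&(S>130)&(W[...,2]>.02)
w=W[og];A=np.c_[w[:,:2],np.ones(len(w))];k=w[:,2]>.03;print(len(w),cv2.minAreaRect(w[k][:,:2].astype(np.float32)*1000),"top plane",np.linalg.lstsq(A[k],w[k,2],rcond=None)[0],w[k][:,2].mean())
plan(.4,.3,.2);cv2.imwrite("pics/k.png",p)
for t in("jar","bottle","bowl"):pass
E
```

```text
2556 ((379.45306396484375, 286.45111083984375), (112.89493560791016, 25.77871322631836), 13.691709518432617) top plane [-0.00163683  0.0072891   0.03307316] 0.034540657249364906
t 29.1 pos [0.4628 0.3058 0.197 ] toolx az -166.31 z [-0.001 -0.001 -1.   ] gap 0.07501175232224783 F 0.0
delta mm [62.4  9.3 -2.9]
```

View pics/k.png

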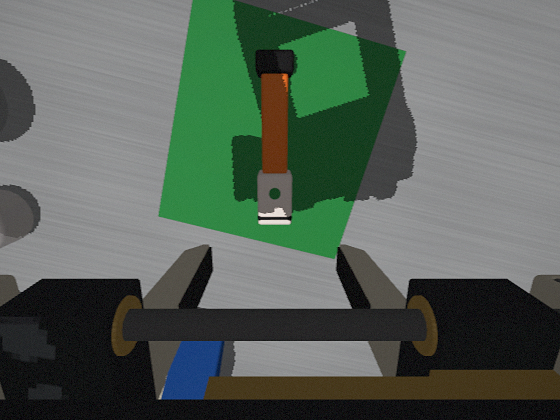

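The reader lies flat in the middle of the mat: its top plane is level, its middle is at about (0.40, 0.29), and the fingers are clear.

```bash
python3 -c "
from workcell import *
print(job_done())"
```

```text
the job is handed in; nothing more can be done
None
```

The job is handed in after about 29 s of the 72 s: the reader was lifted from its bin, laid on the mat, re-gripped by its handle, held about 2.4 s on the red label, and laid flat and released on the mat again; no verdict came back.

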